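Set the airbrush needle valve with the test gauge fitted

TASK

Set up the airbrush air manifold: take the probe gauge from its wooden block, push it fully home in the test port and let go of it. Then, by the wheel's crank handle, close the needle valve (clockwise from above) all the way to its stop and open it again by exactly two full turns, and finish still gripping the handle there, wheel at rest and gauge still seated. Leave the foam block, cutter ring and phone where they are.

Things in the scene. Friction and masses are not known exactly. Their poses are not given: they have to be found in the camera images.
- manifold: Aluminium bar, 60 (x) by 230 (y) by 45 mm high, fixed to the table on a thin dark foot plate 90 x 250 mm; origin at the centre of its underside, z up. The handwheel stands over its +y end (axis at y = +75 mm), the test port is in its top at y = -85 mm; two short coupling stubs stick out of its +x side, one out of its +y end.
- port (a point): Centre of the mouth of the test port, a plain vertical round hole in the manifold's top face (45 mm above the table) ringed by a thin brass bead of 26 mm diameter. Hole 8 mm in diameter, 40 mm deep, with a 2 mm chamfer. z up.
- gauge: Loose pocket gauge, 90 g, upright in the wooden block at the start: thin steel probe (6 mm diameter, 36 mm long) pointing down, then a brass collar (16 mm diameter, from 36 to 48 mm up), then a round steel dial case (36 mm diameter, from 48 to 72 mm up) with a white dial on top. Origin at the probe's lower tip, z up along it. Grip the case from above.
- gauge_shoulder (a point): Centre of the collar's lower face, 36 mm up from the probe tip; fully home, it rests on the top of the manifold at the port.
- stand: Wooden parking block 70 x 70 x 45 mm, fixed; origin at the centre of its underside. The gauge's probe stands loosely in a 10 mm hole in its middle, the collar resting on its top; lift the gauge 36 mm to clear it.
- wheel (a joint): Turn of the valve's handwheel, in rad: 0 is closed at the stop, it grows as the wheel turns anticlockwise seen from above (opening); two turns open is 12.57; upper stop at 18.85. It stands between 1.2 and 5 at the start. Stiff (about 2 N at the handle turns it); it stays where it is left.
- wheel_hub (a point): Point on the wheel's vertical axis at mid-height of the rim, 87 mm above the table. Dark steel wheel, 112 mm over the rim, rim 12 mm thick, three spokes, nothing above the rim but the handle.
- handle: Black upright crank handle on the wheel, 16 mm in diameter and 45 mm tall, top 139 mm above the table, freely spinning about its own vertical axis, which lies 42 mm from the wheel's axis. So it can be gripped from above and led round the circle without turning the hand. Origin at its lower end.
- handle_grip (a point): Point on the handle's axis at the height to grip, 28 mm above its lower end (17 mm below its top), 122 mm above the table.
- foam: Loose cream felting foam block 90 x 70 x 50 mm, bystander, to be left alone; origin at the centre of its underside.
- cutter: Loose yellow plastic cutter ring, 64 mm in diameter and 22 mm high, bystander, to be left alone; origin at the centre of its underside.
- phone: Loose dark phone lying flat, 150 x 74 x 9 mm, bystander, to be left alone; origin at the centre of its underside.
Not all that is in view belongs to the job. Of the things that look like the gauge, the smaller one is meant.

How it is judged (in metres and radians):
On the way, in this order (a step that is already met when the one before it is completed fails the run):
1. the gauge is fully home in the test port and let go of (distance between gauge_shoulder and port below 0.004 m and angle between gauge's own z axis and vertical below 0.12 rad and contact force between the fingers and gauge below 0.1 N), for 0.2 s.
2. the valve is closed to its stop (value of joint wheel below 0.07 rad), for 0.2 s.
At the end, for the whole second after the job is handed in: Wheel at rest two turns open from its stop (12.57 rad, within 0.25), fingers gripping the crank handle (over 2 N, TCP within 30 mm of its grip point), gauge untouched in the port, its shoulder within 4 mm of the mouth, upright within 0.12 rad (all of step 1 and value of joint wheel between 12.316 and 12.816 rad and velocity of joint wheel between -0.1 and 0.1 rad/s and contact force between the fingers and handle above 2 N and distance between the grasp point and handle_grip below 0.03 m); the arm keeps its last pose, push and grip.
It fails at once if the foam block is pushed away (more than 30 mm) (distance of foam from where it was at the start of the episode above 0.03 m).
It fails at once if the cutter ring is pushed away (more than 30 mm) (distance of cutter from where it was at the start of the episode above 0.03 m).
It fails at once if the phone is pushed away (more than 30 mm) (distance of phone from where it was at the start of the episode above 0.03 m).
It also fails if it takes over 64 s, if anything falls off the work surface, if the arm or the gripper's body presses on something with over 40 N, if the wrist force passes 120 N, or if a joint passes its speed limit or range.

ROBOT

A 6-joint arm with a two-finger parallel gripper is mounted at the origin on the work surface. World frame = base frame: x ahead of the robot, y to its left, z up, the work surface at z = 0. Lengths are in m, angles in degrees, forces in N, time in s.
With the tool pointing down it reaches from about 0.325 to 0.85 m from the base axis. Payload 15.5 kg.
Tool frame: the origin (TCP) lies between the finger pads, 19 mm behind the fingertips; this is the grasp point; z points along the fingers, y is the line along which they close (so a half turn about z gives the same grasp; the last joint's range is limited). The gripper opens to 91 mm and grips with 3 to 60 N. Pads are 32 mm wide; open, the fingers measure 118 mm over their backs; the gripper's body (76 mm by 178 mm) begins 60 mm behind the grasp point.
Start: joints at [69.414, 28.281, 77.091, -0, 74.628, -5.472], TCP at [0.163, 0.603, 0.233] pointing down, gripper open.
Joint ranges: [-166.48, 166.48], [-47.26, 123.95], [12.59, 153.08], [-70.14, 250.14], [6.76, 159.57], [-176.63, 176.63]. Speed limits (degrees/s): [108.29, 108.29, 147.25, 172.46, 172.46, 172.46].

INTERFACE

Orientations are given as a 3x3 rotation matrix whose columns are the frame's x, y, z axes.
In Python, from rig import arm gives the robot as it stands. Calls block until the motion is done:
- arm.move_to(position, orientation): joint-space move of the TCP to a pose.
- arm.move_l(position, orientation=None, feed=0.15): straight line of the TCP; orientation=None keeps the orientation; feed is the mean speed in m/s.
- arm.move_joints(angles): joint-space move.
- arm.grip(opening): finger opening in m; the grip force is fixed at half the most; returns when the fingers have stopped.
- arm.sleep(seconds).
- arm.solve_ik(position, orientation): joint angles nearest the present ones, or None.
- arm.snapshot(name): name is "scene" or "top" or "wrist"; returns the picture (400x640x3 uint8, red, green, blue); there is no depth.
- arm.get_calibration(name): a dict with "intrinsics" (3x3 intrinsics, pixels), "cam_to_world" (4x4, takes a point from camera to world coordinates). Camera axes: x right, y down, z forward; pixel columns grow to the right and rows downward; lengths in m; the calibration is good to about 2 mm. The wrist camera is an equidistant fisheye: a pixel r from the principal point sees the ray r / f radians off the axis. A picture is of the moment at which its call begins: read the wrist's pose just before it. get_calibration takes no time and is no camera call; for the wrist camera it gives the pose at the moment of the call.
A pose or a line that the arm cannot do raises arm.Unreachable and nothing moves.
- arm.sign_off(): hands the job in; it is judged then, once.
Readings, each from a call of its own:
- arm.current_t(): time.
- arm.current_joint_positions(): joint angles.
- arm.current_dq(): joint speeds.
- arm.current_tau(): joint torques, N m.
- arm.current_ee_pos(): TCP position.
- arm.current_tool_rot(): TCP orientation.
- arm.current_force(): force on the tool from outside, world axes, zero at the start.
- arm.current_torque(): the same for the moment, N m.
- arm.current_width(): finger opening in m.
- arm.current_grasp_force(): force on a finger pad.
Only numpy, scipy, OpenCV 4.12 (cv2) and the standard library are available. Lean on these libraries where they do the work, as an engineer would, in place of code of your own. Each camera call takes 0.05 s, during which the arm holds its last target. There are 200 camera calls.

## Working session

There is one attempt and no reset: what is moved stays moved. The work goes in short steps, each a Python script; the robot and the scene stay as the last script left them, time stands still between calls to the robot, and variables do not carry over. Pictures are saved under pics/ and viewed, at most 10 in all, crops included, and the job is handed in when it is done.

```bash
mkdir -p pics; ls; python3 - <<'E'
from rig import arm
import cv2,numpy as np
for n in ["scene","top","wrist"]:
    c=arm.get_calibration(n); print(n,np.round(c["intrinsics"],2).tolist(),np.round(c["cam_to_world"],4).tolist())
    im=arm.snapshot(n); cv2.imwrite(f"pics/{n}0.png",im[:,:,::-1])
print(arm.current_t(),arm.current_tool_rot(),arm.current_width())
E
```

```text
pics
scene [[421.92, 0.0, 321.11], [0.0, 421.92, 203.86], [0.0, 0.0, 1.0]] [[0.1371, 0.7632, -0.6315, 1.1695], [0.9906, -0.106, 0.087, -0.058], [-0.0006, -0.6374, -0.7705, 0.8716], [0.0, 0.0, 0.0, 1.0]]
top [[431.08, 0.0, 325.11], [0.0, 431.08, 196.89], [0.0, 0.0, 1.0]] [[-0.0065, -0.9903, 0.1391, 0.3993], [-1.0, 0.0063, -0.0022, 0.0333], [0.0013, -0.1391, -0.9903, 1.2778], [0.0, 0.0, 0.0, 1.0]]
wrist [[309.71, 0.0, 319.84], [0.0, 309.71, 195.02], [0.0, 0.0, 1.0]] [[0.2615, 0.9371, 0.2312, 0.097], [0.9652, -0.254, -0.0623, 0.6213], [0.0004, 0.2395, -0.9709, 0.3846], [0.0, 0.0, 0.0, 1.0]]
0.15 [[-9.65397673e-01  2.60781989e-01 -2.94937523e-04]
 [ 2.60782148e-01  9.65397302e-01 -8.48962909e-04]
 [ 6.33376527e-05 -8.96501257e-04 -9.99999596e-01]] 0.09139339476349691
```

View pics/top0.png

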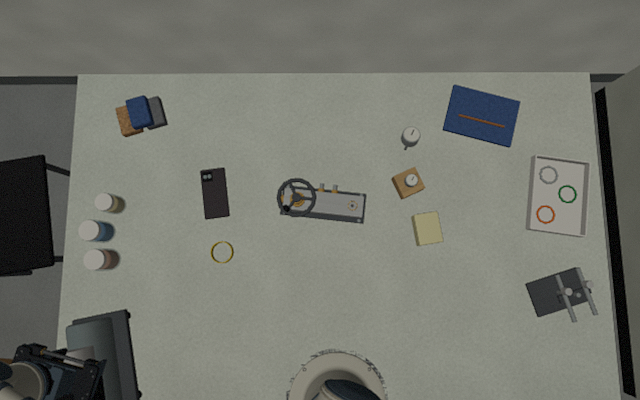

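View pics/scene0.png

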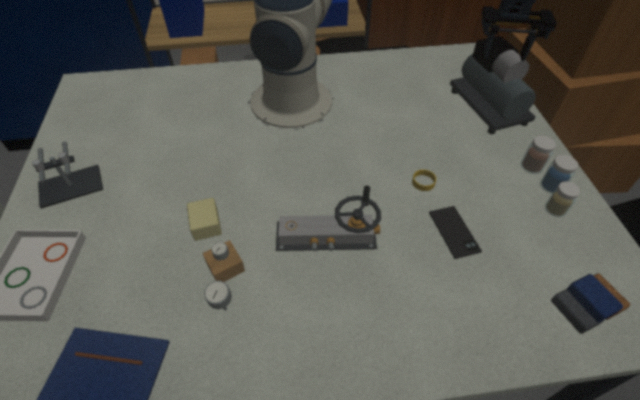

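View pics/wrist0.png

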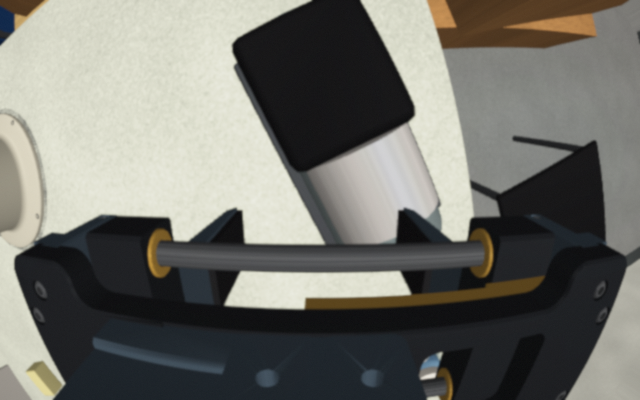

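The top view shows the gauge dial in the block at (411,180), the port at (352,205), and the wheel around (297,198). The scene view shows the dial at (220,250), the port at (292,225), and the handle top near (366,188). The wrist view shows only clutter under the hand. Next I'll do a coarse triangulation, then look closer with the wrist camera.

```bash
cat > h.py <<'E'
from rig import arm
import cv2,numpy as np
RX=np.array([[0,1,0],[1,0,0],[0,0,-1.]])   # camera on +y side, fingers along x
RY=np.array([[-1,0,0],[0,1,0],[0,0,-1.]])  # camera on -x side, fingers along y
def ray(c,uv,fish=False):
    K,T=c["intrinsics"],c["cam_to_world"]; K=np.array(K);T=np.array(T)
    d=np.array([(uv[0]-K[0,2])/K[0,0],(uv[1]-K[1,2])/K[1,1],1.])
    if fish:
        r=np.hypot(d[0],d[1]); d=np.array([d[0]*np.sin(r)/r,d[1]*np.sin(r)/r,np.cos(r)])
    return T[:3,3],T[:3,:3]@(d/np.linalg.norm(d))
def tri(rays):
    A=0;b=0
    for o,d in rays:
        P=np.eye(3)-np.outer(d,d); A=A+P; b=b+P@o
    p=np.linalg.solve(A,b)
    return p,[1e3*np.linalg.norm((np.eye(3)-np.outer(d,d))@(p-o)) for o,d in rays]
def onz(r,z):
    o,d=r; return o+d*(z-o[2])/d[2]
def look(name):
    c=arm.get_calibration("wrist"); im=arm.snapshot("wrist")
    cv2.imwrite(f"pics/{name}.png",im[:,:,::-1]); np.savez(f"pics/{name}.npz",im=im,intrinsics=c["intrinsics"],cam_to_world=c["cam_to_world"]); return im,c
E
python3 - <<'E'
from h import *
S=arm.get_calibration("scene");T=arm.get_calibration("top")
for n,s,t in [("gauge",(220,250),(411,180)),("port",(292,225),(352,205)),("foam",(203,218),(428,228)),("handle",(366,188),(297,181))]:
    p,e=tri([ray(S,s),ray(T,t)]); print(n,p.round(3),np.round(e,1))
p=arm.current_ee_pos(); R=arm.current_tool_rot()
arm.move_l([p[0],p[1],0.36],feed=0.3)
arm.move_to([0.58,-0.02,0.36],RX); a,_=look("w1")
arm.move_to([0.58,-0.16,0.36],RX); b,_=look("w2")
print(arm.current_t())
cv2.imwrite("pics/w12.png",np.vstack([a[:300,:,::-1],b[:300,:,::-1]]))
E
```

```text
gauge [ 0.616 -0.213  0.071] [0.7 0.7]
port [ 0.548 -0.046  0.045] [1.2 1.2]
foam [ 0.482 -0.266  0.027] [1.2 1.2]
handle [0.592 0.109 0.205] [7.8 7.8]
4.0917
```

View pics/w12.png

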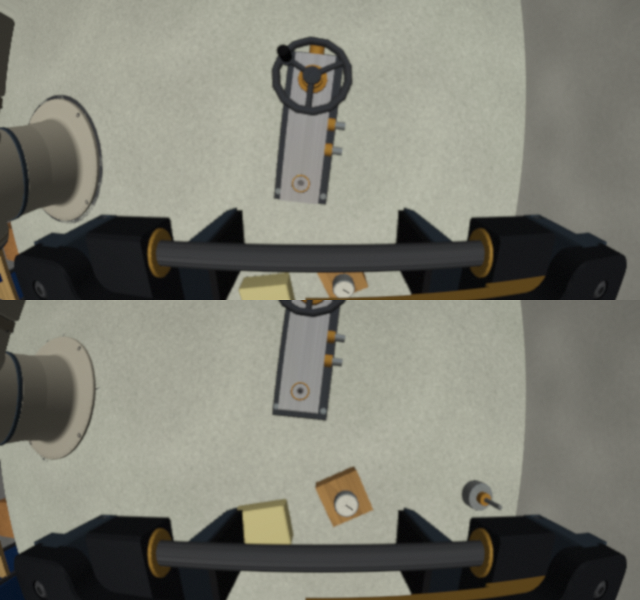

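The upper half (w1) shows the port at (301,183), the handle top at (284,52), the hub at (312,77), and the dial at (343,284). The lower half (w2) shows the dial at (346,204) and the port at (300,91). Next I'll take closer pairs of views.

```bash
cat >> h.py <<'E'
def proj(c,p):
    T=np.array(c["cam_to_world"]);K=np.array(c["intrinsics"]); q=T[:3,:3].T@(np.array(p)-T[:3,3])
    r=np.hypot(q[0],q[1]); th=np.arctan2(r,q[2]); return np.array([K[0,2]+K[0,0]*th*q[0]/r,K[1,2]+K[1,1]*th*q[1]/r])
E
python3 - <<'E'
from h import *
w1=np.load("pics/w1.npz");w2=np.load("pics/w2.npz")
print("port",tri([ray(w1,(301,183),1),ray(w2,(300,91),1)]),"dial",tri([ray(w1,(343,284),1),ray(w2,(346,204),1)]))
print("handle",onz(ray(w1,(284,52),1),.139),"hub",onz(ray(w1,(312,76),1),.09))
rows=[]
for n,p,ys in [("h",(.53,.14,.139),(0.09,0.01)),("p",(.548,-.046,.045),(-.07,-.15)),("g",(.616,-.213,.081),(-.24,-.32))]:
    r=[]
    for i,y in enumerate(ys):
        arm.move_to([p[0]+.02*(n=="h"),y,.25],RX); arm.sleep(.2); im,c=look(n+str(i))
        u,v=proj(c,p).astype(int); u=max(u,65);v=max(v,65)
        print(n,i,"crop origin",u-65,v-65)
        k=im[v-65:v+65,u-65:u+65,::-1]; k=cv2.copyMakeBorder(k,0,130-k.shape[0],0,0,cv2.BORDER_CONSTANT)
        r.append(cv2.resize(k,(266,266),interpolation=cv2.INTER_CUBIC))
    rows.append(np.vstack(r))
print(arm.current_t())
cv2.imwrite("pics/m1.png",np.hstack(rows))
E
```

```text
port (array([ 0.54971786, -0.04746882,  0.04318826]), [np.float64(0.23753884217959034), np.float64(0.2375388421795504)]) dial (array([ 0.61880649, -0.21946534,  0.05335279]), [np.float64(0.3609553822672379), np.float64(0.36095538226707774)])
handle [0.53602807 0.13319423 0.139     ] hub [0.56846762 0.10964073 0.09      ]
h 0 crop origin 231 75
h 1 crop origin 232 0
p 0 crop origin 255 94
p 1 crop origin 255 25
g 0 crop origin 256 95
g 1 crop origin 255 18
8.85
```

View pics/m1.png

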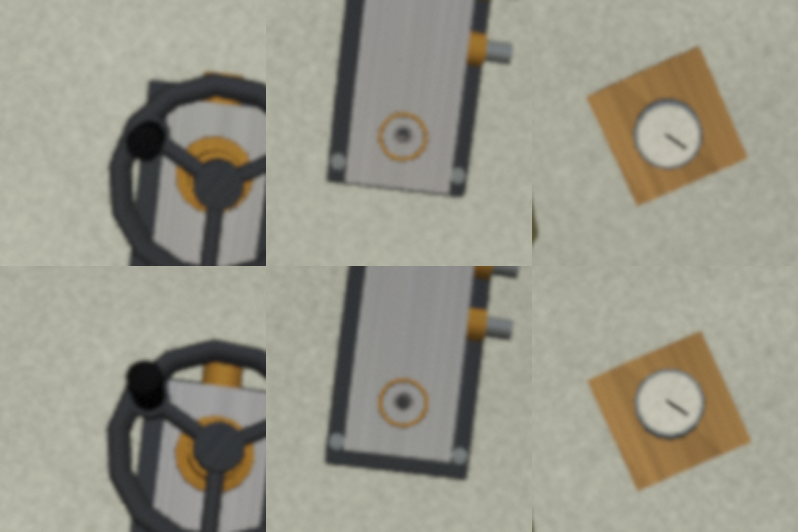

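The montage columns are handle, port and gauge, two views each, all sharp. In crop pixels the handle top is at (148,140) and (148,382), the port at (403,135) and (403,402), and the dial at (668,134) and (670,403). I'll refine these with masks.

```bash
python3 - <<'E'
from h import *
def cen(n,org,uv,kind,rad=16):
    f=np.load(f"pics/{n}.npz"); im=f["im"]; hsv=cv2.cvtColor(im,cv2.COLOR_RGB2HSV).astype(int); s=130/266
    c0=np.array(org)+np.array(uv)*s; yy,xx=np.mgrid[:400,:640]; near=np.hypot(xx-c0[0],yy-c0[1])<rad
    H,S,V=hsv[...,0],hsv[...,1],hsv[...,2]
    m={"brass":(S>90)&(H<30),"dial":(S<60)&(V>150),"black":V<32}[kind]&near
    pts=np.argwhere(m)[:,::-1].astype(np.float32)
    (c,r)=cv2.minEnclosingCircle(pts)
    e=cv2.fitEllipse(cv2.convexHull(pts)) if len(pts)>20 else None
    print(n,kind,m.sum(),"guess",c0.round(1),"mec",np.round(c,1),round(r,1),"mean",pts.mean(0).round(1),"ell",np.round(e[0],2),np.round(e[1],1),"bbox",pts.min(0),pts.max(0))
    return f,np.array(e[0])
for a,k in [((("p0",(255,94),(137,135)),("p1",(255,25),(137,136))),"brass"),((("g0",(256,95),(136,134)),("g1",(255,18),(138,137))),"dial"),((("h0",(231,75),(148,140)),("h1",(232,0),(148,117))),"black")]:
    R=[]
    for n,o,u in a:
        f,c=cen(n,o,u,k,18 if k!="dial" else 19); R.append(ray(f,c,1))
    p,e=tri(R); print("=>",p.round(4),np.round(e,2))
    for r in R: print("   onz",onz(r,{"brass":.046,"dial":.081,"black":.139}[k]).round(4))
for n,o,u in [("h0",(231,75),(218,183)),("h1",(232,0),(219,180))]:
    print("hub",onz(ray(np.load(f"pics/{n}.npz"),np.array(o)+np.array(u)*130/266,1),.092).round(4))
E
```

```text
p0 brass 105 guess [322. 160.] mec [321.5 160.3] 11.7 mean [321.6 160.4] ell [321.51 160.41] [23.  23.2] bbox [310. 149.] [333. 171.]
p1 brass 106 guess [322.   91.5] mec [321.6  91.4] 11.9 mean [321.3  91.1] ell [321.59  91.33] [23.2 23.8] bbox [310.  80.] [333. 103.]
=> [ 0.5489 -0.0475  0.0456] [0. 0.]
   onz [ 0.5489 -0.0474  0.046 ]
   onz [ 0.5489 -0.0475  0.046 ]
g0 dial 670 guess [322.5 160.5] mec [322.1 161. ] 15.0 mean [322.  160.8] ell [322.12 160.89] [29.2 29.8] bbox [308. 147.] [337. 175.]
g1 dial 705 guess [322.4  85. ] mec [321.8  84.2] 15.4 mean [321.8  84.2] ell [321.87  84.27] [29.7 30.6] bbox [307.  70.] [337.  99.]
=> [ 0.6171 -0.2135  0.0816] [0.04 0.04]
   onz [ 0.617  -0.2135  0.081 ]
   onz [ 0.6171 -0.2134  0.081 ]
h0 black 269 guess [303.3 143.4] mec [302. 143.] 10.0 mean [301.9 143.4] ell [301.94 143.47] [16.8 20.1] bbox [293. 134.] [311. 153.]
h1 black 332 guess [304.3  57.2] mec [303.   58.7] 11.4 mean [303.4  58.4] ell [303.56  58.25] [18.5 23.5] bbox [295.  48.] [312.  70.]
=> [0.5339 0.1358 0.121 ] [0.44 0.44]
   onz [0.5344 0.1371 0.139 ]
   onz [0.5352 0.1321 0.139 ]
hub [0.5676 0.1123 0.092 ]
hub [0.568  0.1112 0.092 ]
```

Every height checks out: port 45.6 mm, dial 81.6 mm, hub to handle 41.6 mm, hub to port 160 mm. Next I'll grasp the gauge and insert it.

```bash
python3 - <<'E'
from h import *
g=[.6171,-.2135];p=[.5489,-.0475]
arm.grip(.07)
arm.move_to([*g,.15],RX); arm.move_l([*g,.071],feed=.1); arm.grip(.02)
print(arm.current_t(),arm.current_width(),arm.current_grasp_force(),arm.current_force().round(2) if hasattr(arm.current_force(),'round') else arm.current_force())
z0=arm.current_ee_pos()[2]; print(arm.current_ee_pos())
arm.move_l([*g,.125],feed=.15); print(arm.current_width())
arm.move_l([*p,.125],feed=.2); arm.sleep(.2); look("ins0")
f0=np.array(arm.current_force()); print(f0,arm.current_ee_pos())
for z in [.108,.103,.098,.093,.088,.083,.078,.074,.072,.0712]:
    arm.move_l([*p,z],feed=.05); f=np.array(arm.current_force())-f0
    print(z,f.round(1))
    if np.linalg.norm(f)>12: break
print(arm.current_t(),arm.current_ee_pos(),arm.current_width())
E
```

```text
11.575 0.03548699192789342 30.000249445438385 [-0.08 -0.36  2.96]
[ 0.61719033 -0.21351456  0.07112161]
0.035204302699260184
[-0.29171474  0.07321416 -1.58455736] [ 0.54912348 -0.0481624   0.12491377]
0.108 [ 0.  -0.5  1.3]
0.103 [-0.8 -0.3  0.2]
0.098 [-0.1 -0.2  0.3]
0.093 [ 0.2 -0.1  0.1]
0.088 [ 1.  -0.  -0.1]
0.083 [ 1.  -1.2  1.6]
0.078 [ 1.2 -0.4  0.3]
0.074 [ 1.7 -0.2  0.3]
0.072 [ 1.1 -0.2  0.3]
0.0712 [ 1.6 -0.8  0.4]
16.125 [ 0.54886506 -0.04748486  0.0711745 ] 0.03540707013102075
```

```bash
python3 - <<'E'
from h import *
p=[.5489,-.0475]; f0=np.array(arm.current_force())
for z in [.0705,.0698,.069,.0682]:
    arm.move_l([*p,z],feed=.03); f=np.array(arm.current_force())-f0; print(z,f.round(1))
    if f[2]>8: break
arm.grip(.07); arm.move_l([*p,.16],feed=.2)
arm.move_to([.5489,-.09,.25],RX); arm.sleep(.2); a,ca=look("s0")
arm.move_l([.5489,-.15,.25],feed=.3); arm.sleep(.2); b,cb=look("s1"); R=[]
for im,c in [(a,ca),(b,cb)]:
    u=proj(c,[*p,.081]); yy,xx=np.mgrid[:400,:640]; hsv=cv2.cvtColor(im,cv2.COLOR_RGB2HSV).astype(int)
    m=(np.hypot(xx-u[0],yy-u[1])<19)&(hsv[...,1]<60)&(hsv[...,2]>150)
    e=cv2.fitEllipse(cv2.convexHull(np.argwhere(m)[:,::-1].astype(np.float32))); print(m.sum(),u.round(1),np.round(e[0],1),np.round(e[1],1)); R.append(ray(c,e[0],1))
q,e=tri(R); print(q.round(4),e,arm.current_t())
u=proj(cb,[*p,.06]).astype(int); w=lambda im,c:(lambda u:cv2.resize(im[max(u[1]-60,0):max(u[1]-60,0)+120,u[0]-60:u[0]+60,::-1],(400,400)))(proj(c,[*p,.06]).astype(int))
cv2.imwrite("pics/seat.png",np.hstack([w(a,ca),w(b,cb)]))
E
```

```text
0.0705 [-3.5  1.  12.3]
784 [322.  145.5] [323.4 146.2] [34.5 37. ]
747 [321.1  88. ] [322.8  88.2] [32.  35.9]
[ 0.5505 -0.048   0.0839] [np.float64(0.13977326026646722), np.float64(0.1397732602664739)] 19.0
```

View pics/seat.png

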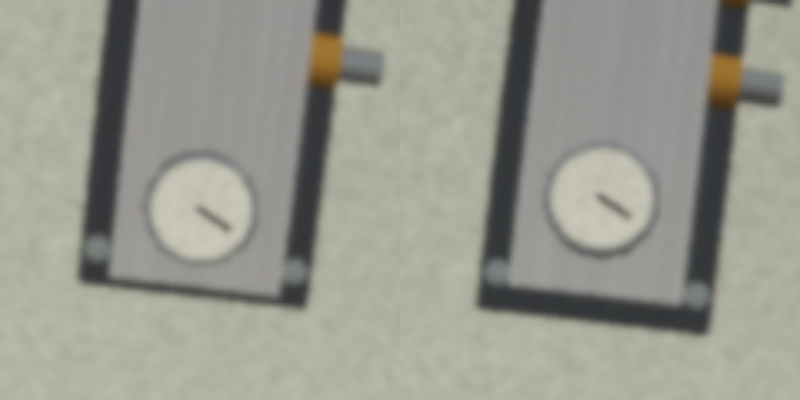

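The gauge sits upright in the port, dial centred over it (crop centres (200,208) and (602,198)), with 12 N contact at the expected height. Next I'll grip the handle and close the valve.

```bash
python3 - <<'E'
from h import *
import json
hub=np.array([.568,.1118]); h=[.534,.136]
arm.grip(.06)
arm.move_to([*h,.19],RX); arm.move_l([*h,.122],feed=.12); f0=np.array(arm.current_force()); arm.grip(.005)
print(arm.current_t(),arm.current_width(),arm.current_ee_pos(),(np.array(arm.current_force())-f0).round(1))
ph=np.arctan2(h[1]-hub[1],h[0]-hub[0]); r=.042; start=ph; hit=0
while start-ph<5.4:
    ph-=np.radians(8)
    arm.move_l([*(hub+r*np.array([np.cos(ph),np.sin(ph)])),.122],feed=.08)
    f=np.array(arm.current_force())-f0; er=np.array([np.cos(ph),np.sin(ph)]); ft=f[1]*er[0]-f[0]*er[1]; fr=f[:2]@er
    d=np.array(arm.current_ee_pos())[:2]-hub
    print(round(np.degrees(ph)),"T%.1f R%.1f Z%.1f"%(ft,fr,f[2]),"act %.1f r%.1f"%(np.degrees(np.arctan2(d[1],d[0])),1e3*np.hypot(*d)),end=" | ")
    if abs(ft)>14: break
arm.sleep(.4); f=np.array(arm.current_force())-f0
print("\nend",arm.current_t(),np.degrees(start-ph),f,arm.current_ee_pos(),arm.current_width(),arm.current_grasp_force())
json.dump(dict(ph=ph,f0=f0.tolist()),open("st.json","w"))
E
```

```text
21.975 0.0151271065842764 [0.5343227  0.13594424 0.12209147] [ 1.3 -1.4  0.1]
137 T-1.2 R-4.2 Z-1.9 act 135.8 r41.5 | 129 T-1.4 R-3.6 Z-0.3 act 127.8 r41.6 | 121 T0.1 R-4.6 Z-0.4 act 120.0 r41.6 | 113 T-0.1 R-4.5 Z0.3 act 112.1 r41.7 | 105 T-0.5 R-5.1 Z1.5 act 104.2 r41.7 | 97 T-0.5 R-5.2 Z1.3 act 96.4 r41.8 | 89 T-0.8 R-4.4 Z2.7 act 88.5 r41.9 | 81 T-0.7 R-4.7 Z4.6 act 80.5 r41.9 | 73 T-0.4 R-3.8 Z4.4 act 72.5 r42.0 | 65 T-1.0 R-3.4 Z3.9 act 64.5 r42.1 | 57 T-0.6 R-1.6 Z2.6 act 56.4 r42.2 | 49 T-0.7 R-0.5 Z3.5 act 48.4 r42.2 | 41 T-1.4 R2.0 Z3.1 act 40.3 r42.3 | 33 T-0.9 R2.5 Z2.0 act 32.2 r42.3 | 25 T-1.2 R4.4 Z2.8 act 24.2 r42.3 | 17 T-1.3 R4.1 Z1.5 act 16.3 r42.3 | 9 T-2.1 R4.3 Z1.0 act 8.2 r42.4 | 1 T-2.5 R4.9 Z1.6 act 0.1 r42.5 | -7 T3.7 R4.4 Z2.2 act -7.1 r42.5 | -15 T23.0 R4.8 Z-5.2 act -11.9 r42.9 | 
end 27.375 160.00000000000003 [10.83041587 20.8441705  -3.76530345] [0.60996147 0.10299315 0.12218108] 0.015152080474772124 29.98833361411471
```

Force rises sharply to 23 N after about 155° of closing, which fits the stop (start was about 2.7 rad open, inside the 1.2–5 range). Next I'll open two turns from the contact angle, about -6°.

```bash
python3 - <<'E'
from h import *
import json
st=json.load(open("st.json")); f0=np.array(st["f0"]); hub=np.array([.5686,.1112]); r=.042
T=np.radians(-6+720); ph=np.radians(-6); i=0
while ph<T-1e-6:
    ph=min(ph+np.radians(12),T)
    arm.move_l([*(hub+r*np.array([np.cos(ph),np.sin(ph)])),.122],feed=.08)
    f=np.array(arm.current_force())-f0; er=np.array([np.cos(ph),np.sin(ph)]); ft=f[1]*er[0]-f[0]*er[1]; fr=f[:2]@er
    i+=1
    if i%6==0: print(round(np.degrees(ph)),"T%.1f R%.1f Z%.1f t%.1f w%.4f"%(ft,fr,f[2],arm.current_t(),arm.current_width()),end=" | ")
    if np.linalg.norm(f)>30 or arm.current_t()>57: print("ABORT"); break
arm.sleep(.4); f=np.array(arm.current_force())-f0; d=np.array(arm.current_ee_pos())[:2]-hub
print("\nend",arm.current_t(),np.degrees(ph),f.round(1),np.degrees(np.arctan2(d[1],d[0])),arm.current_ee_pos(),arm.current_width(),arm.current_grasp_force(),np.abs(arm.current_dq()).max())
im,_=look("end"); cv2.imwrite("pics/top1.png",np.hstack([cv2.resize(arm.snapshot("top")[140:260,240:440,::-1],(400,240)),cv2.resize(arm.snapshot("scene")[150:270,240:440,::-1],(400,240))]))
E
```

```text
66 T2.0 R-15.4 Z12.8 t29.0 w0.0153 | 138 T3.1 R-12.8 Z-1.6 t30.6 w0.0154 | 210 T1.5 R6.9 Z9.7 t32.1 w0.0157 | 282 T1.1 R18.2 Z2.1 t33.7 w0.0154 | 354 T2.9 R2.8 Z2.7 t35.2 w0.0153 | 426 T2.4 R-11.7 Z12.6 t36.8 w0.0151 | 498 T3.1 R-12.2 Z0.1 t38.3 w0.0154 | 570 T1.3 R5.9 Z10.4 t39.9 w0.0151 | 642 T1.4 R17.2 Z2.7 t41.4 w0.0150 | 714 T2.1 R2.9 Z2.8 t43.0 w0.0155 | 
end 43.3583 713.9999999999995 [3.5 1.6 4.2] -6.11262534870927 [0.61047547 0.10671547 0.12204803] 0.015511097257003984 30.000294779993055 0.10619126791055956
```

View pics/top1.png

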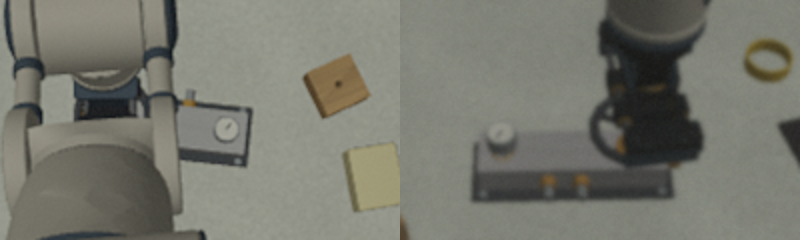

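The gauge stands upright in the port at (227,129) in the top crop, the block is empty, and the handle is gripped at rest. Any slip in the pads is worth at most 0.1 rad, against the 0.25 allowed, so I'm handing in.

```bash
python3 -c "
from rig import arm
print(arm.sign_off(),arm.current_t())"
```

```text
the job is handed in; nothing more can be done
the job is handed in; nothing more can be done
```

I seated the gauge in the test port and released it, closed the valve to its stop, opened it two turns (at most about 0.1 rad off), and handed the job in at about 43.5 s, still gripping the handle; no verdict came back.

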